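# Pin and press a cemented heel in the clamshell heel press

## Task

A freshly cemented heel lies in the open hinged heel press. Swing the lid over onto it, take the T-handled locating pin out of the wooden block, push it right down through the hole in the lid's tongue and the hole in the base until its collar bears on the lid, and press on until the sprung lid is fully shut. Finish like that, still holding the pin and pressing the lid shut while the cement grabs; do not disturb the heel, the knob-headed pin, the glue jar, the brush or the crepe block.

Things in the scene. Friction and masses are not known exactly. Their poses are not given: they have to be found in the camera images.
- press: lower half of the heel press, fixed: aluminium plate, top 26 mm above the table, six dowels round the heel. Origin on the table under the heel's middle; x points from the front boss to the hinge at the back (away from the robot at yaw 0), y along the hinge, z up. Plate x -100 to 90, y -70 to 70 mm; steel boss 36 x 44 mm at x = -75 mm, top at 46 mm. Things behind it are under 80 mm high.
- base_hole (a point): centre of the mouth of the hole in the press's front boss, 46 mm above the table, 75 mm in front of the press's origin. Hole 13.2 mm in diameter, 20 mm deep in the boss, then a wider hole through the plate: open right through, axis vertical; the table is 46 mm below the mouth.
- press_hinge (a point): middle of the hinge axis of the lid, 46 mm above the table, 75 mm behind the press's origin (its +x); the axis runs along the press's y.
- press_lid (a joint): lid angle, rad: 0 = shut (level, upper face 54 mm above the table, hard stop); grows as its front swings up and back; pi/2 = upright; 2.0 = back stop. Lid 0.3 kg: it stays put when upright or leaning back, below about 1.1 sinks by itself in about 1 s until its sprung foot rests on the heel, ajar at about 0.08. From there 8 to 10 N straight down at its hole shuts it; let go, it springs ajar again.
- lid_hole (a point): centre of the mouth of the hole in the lid's tongue, on the lid's upper (outer) face, 150 mm from the hinge axis. Hole 15 mm across through the 8 mm tongue. With the lid shut it is straight over the base hole, 8 mm higher; with the lid ajar it is 12 mm higher still and within 1.5 mm of that axis, so the pin can be entered upright along the base hole's axis.
- lid_edge (a point): middle of the front edge of the lid's tongue, 173 mm from the hinge axis. The lid is an 8 mm aluminium plate, 116 mm wide out to 118 mm from the hinge, then a tongue 50 mm wide; a round spring turret (36 mm across, with a spindle, up to 35 mm high) stands in the middle of its outer face 75 mm from the hinge.
- pin: T-handled steel locating pin, 0.1 kg, upright in one of the block's two holes. Origin on its axis at the underside of its collar (the face that bears on the lid), z up, x along the T-bar. Below: shank 12 mm across, 44 mm long, last 8 mm tapered to 6 mm. Above: collar 30 mm across, 6 mm thick; stem 12 mm across; T-bar 46 (x) x 13 (y) x 16 mm high, 24 to 40 mm above the origin.
- pin_grip (a point): centre of the pin's T-bar, 32 mm above the pin's origin: take the bar here across its 13 mm width.
- pin_tip (a point): lower end of the pin's shank, 44 mm below the pin's origin.
- pin_block: wooden block with two upright through holes of 15 mm, fixed to the table, 130 (x) x 56 (y) x 50 mm high, origin centre of its underside; holes at x = -40 and +40 mm. One holds the T-handled pin, the other the knob-headed pin; either may be in either.
- knob_pin: shorter pin with a black ball knob (24 mm), belongs to another jig; stands in the other hole of the block, its knob's top 38 mm above the block. Origin at the underside of its 24 mm collar. Leave it.
- top_piece: black rubber top piece, D-shaped, 104 x 81 x 8 mm, lying in the press's nest. Origin centre of its underside.
- heel_lift: leather heel lift, D-shaped, 97 x 75 x 5 mm, lying on the rubber top piece in the press. Origin centre of its underside.
- glue_pot: glass glue jar, 70 mm across and 75 mm high, right of the press. Leave it.
- brush: flat glue brush, 152 x 30 x 9 mm, right of the press. Leave it.
- crepe: crepe rubber block, 30 x 60 x 16 mm, right of the press. Leave it.
There are look-alikes about, which are no part of the job. What is shaped like the top_piece but orange or pink is not meant.

How it is judged:
By the outcome, as a careful person would: the job done as asked, in the order asked, and still so for the second after the job is handed in, while the arm keeps its last pose, push and grip.
It also fails if it takes over 58 s, if anything falls off the work surface, if the arm or the gripper's body presses on something with over 40 N, if the wrist force passes 120 N, or if a joint passes its speed limit or range.

## Robot

A 6-joint arm with a two-finger parallel gripper is mounted at the origin on a cart in front of the work surface, level with it; the furniture and walls round the work are solid. World frame = base frame: x ahead of the robot, y to its left, z up, the work surface at z = 0. Lengths are in m, angles in rad, forces in N, time in s.
With the tool pointing down it reaches from about 0.3 to 0.875 m from the base axis. Payload 4.2 kg.
Tool frame: the origin (TCP) lies between the finger pads; the fingertips stand 17 mm ahead of it and the grasp point (between the pads) lies 2 mm behind it; z points along the fingers, y is the line along which they close (so a half turn about z gives the same grasp; the last joint's range is limited). The gripper opens to 85 mm and grips with 20 to 120 N. Pads are 22 mm wide; open, the fingers measure 114 mm over their backs; the gripper's body (76 mm by 85 mm) begins 54 mm behind the grasp point. The pads swing forward as they close: fully open they stand 13 mm farther back than shut.
Start: joints at [1.229, 0.32, 1.565, -0, 1.257, -0.02], TCP at [0.182, 0.545, 0.248] pointing down, gripper open.
Joint ranges: [-3.11, 3.11], [-0.84, 2.01], [0.21, 2.61], [-1.34, 4.49], [0.05, 2.63], [-2.56, 2.56]. Speed limits (rad/s): [2.57, 2.57, 3.14, 3.14, 3.14, 3.14].

## Interface

Orientations are given as [roll, pitch, yaw] about the fixed x, y, z axes, in that order (R = Rz(yaw) Ry(pitch) Rx(roll)).
In Python, from station import env, imaging gives the robot as it stands. Calls block until the motion is done:
- env.movep(position, orientation): joint-space move of the TCP to a pose.
- env.movel(position, rot=None, max_speed=0.15, contact_N=None): straight line of the TCP; rot=None keeps the orientation; max_speed is the mean speed in m/s. With contact_N (N) it stops when the force on the tool has changed by that much, and returns True; else False.
- env.move_j(angles): joint-space move.
- env.move_gripper(opening, force=None): finger opening in m; force is the grip in N (None keeps the last); returns when the fingers have stopped.
- env.sleep(seconds).
- env.ik(position, orientation): joint angles nearest the present ones, or None.
- imaging.grab_frame(name): name is "scene" or "top"; returns a dict with "img" (420x560x3 uint8, blue, green, red), "fx", "fy", "cx", "cy" (pixels), "dist" ([k1, k2, p1, p2, k3] as OpenCV has them; the pictures are not rectified), "R" (3x3) and "t" (3): a world point X has camera coordinates R X + t. Camera axes: x right, y down, z forward; pixel columns grow to the right and rows downward; lengths in m; the calibration is good to about 2 mm. A picture is of the moment at which its call begins. There is no depth.
A pose or a line that the arm cannot do raises env.IKError and nothing moves.
- env.hand_in(): hands the job in; it is judged then, once.
Readings, each from a call of its own:
- env.read_clock(): time.
- env.read_joint_pos(): joint angles.
- env.read_joint_velocities(): joint speeds.
- env.read_joint_torque(): joint torques, N m.
- env.read_tcp_pos(): TCP position.
- env.read_ee_rot(): TCP orientation.
- env.read_contact_force(): force on the tool from outside, world axes, zero at the start.
- env.read_ft_torque(): the same for the moment, N m.
- env.read_opening(): finger opening in m.
- env.read_finger_force(): force on a finger pad.
Only numpy, scipy, OpenCV 4.12 (cv2) and the standard library are available. Lean on these libraries where they do the work, as an engineer would, in place of code of your own. Each camera call takes 0.05 s, during which the arm holds its last target. There are 200 camera calls.

## Working session

There is one attempt and no reset: what is moved stays moved. The work goes in short steps, each a Python script; the robot and the scene stay as the last script left them, time stands still between calls to the robot, and variables do not carry over. Pictures are saved under pics/ and viewed, at most 10 in all, crops included, and the job is handed in when it is done.

```bash
ls; mkdir -p pics
python3 - <<'E'
from station import env, imaging
import cv2,numpy as np
for n in("scene","top"):
    f=imaging.grab_frame(n); cv2.imwrite(f"pics/{n}0.png",f["img"])
    print(n,f["fx"],f["fy"],f["cx"],f["cy"],f["dist"],np.array(f["R"]).round(4).tolist(),f["t"], (-np.array(f["R"]).T@np.array(f["t"])).round(3))
print(env.read_clock())
E
```

```text
pics
scene 415.75087280651144 415.75087280651144 281.6401955365567 204.9161129653201 [0.03197157 0.         0.         0.         0.        ] [[0.9043, -0.427, -0.0019], [-0.3364, -0.7097, -0.6191], [0.263, 0.5604, -0.7853]] [-0.53709822  0.21505045  1.03758146] [ 0.285 -0.658  0.947]
top 478.23284263939286 478.23284263939286 275.7458758660559 210.6148572312315 [0.01375011 0.         0.         0.         0.        ] [[0.0127, -0.9996, -0.0237], [-0.9931, -0.0099, -0.1168], [0.1166, 0.025, -0.9929]] [-0.00671114  0.59019912  1.14756152] [ 0.452 -0.03   1.208]
0.1
```

View pics/scene0.png

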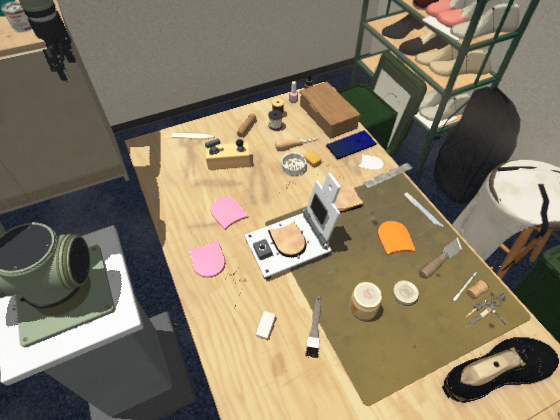

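View pics/top0.png

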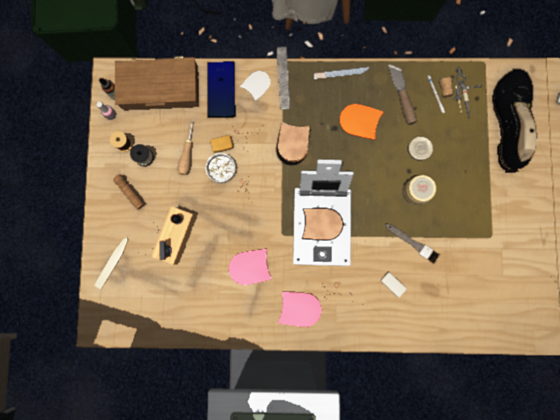

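Run:
```python
import cv2,numpy as np
t=cv2.imread("pics/top0.png");s=cv2.imread("pics/scene0.png")
def c(im,x,y,w,h,k): return cv2.resize(im[y:y+h,x:x+w],None,fx=k,fy=k,interpolation=cv2.INTER_CUBIC)
o=np.zeros((600,800,3),np.uint8)
def put(i,x,y): o[y:y+i.shape[0],x:x+i.shape[1]]=i
put(c(t,145,200,60,70,5),0,0)      # 300x350
put(c(s,200,132,60,40,5),0,355)    # 300x200
put(c(t,285,150,80,120,4)[:480],310,0) #320x480 
put(c(s,240,170,110,110,1.5),635,0)
cv2.imwrite("pics/c1.png",o)
```

```text
(no output)
```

View pics/c1.png

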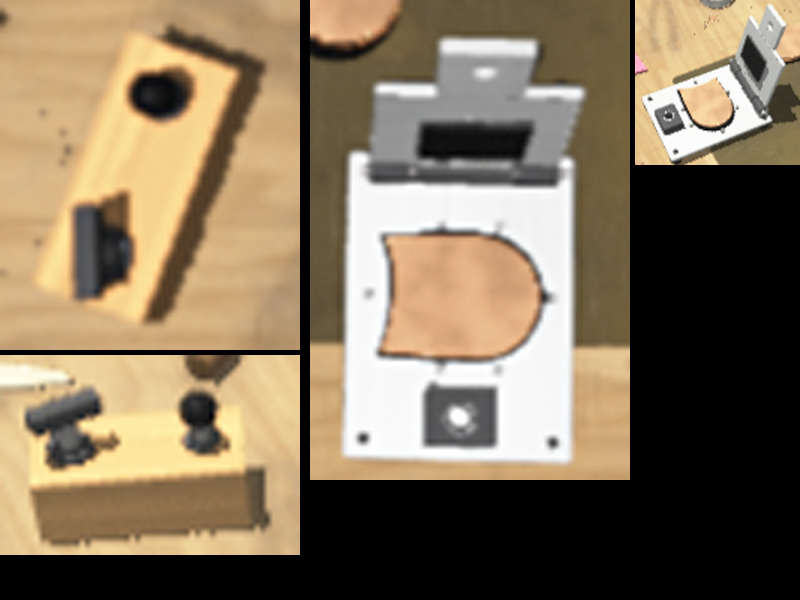

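Picture: T-handled pin at top px (162.5,250) with a bar-shaped head, the look-alike knob pin at (177,218) with a ball head. I take the T-bar. The press boss hole is at about (322,254), and the lid stands open behind it.

```bash
cat > h.py <<'E'
import cv2,numpy as np
def ray(f,p):
    K=np.array([[f["fx"],0,f["cx"]],[0,f["fy"],f["cy"]],[0,0,1]])
    u=cv2.undistortPoints(np.array([[p]],float),K,np.array(f["dist"]))[0,0]
    R=np.array(f["R"]);return -R.T@np.array(f["t"]),R.T@np.array([u[0],u[1],1])
def plane(f,p,z):
    c,d=ray(f,p);return (c+d*(z-c[2])/d[2])[:3]
def tri(f,p,g,q):
    A=np.zeros((3,3));b=np.zeros(3);L=[]
    for h,x in((f,p),(g,q)):
        c,d=ray(h,x);d=d/np.linalg.norm(d);P=np.eye(3)-np.outer(d,d);A+=P;b+=P@c;L.append((P,c))
    X=np.linalg.solve(A,b);return X,max(np.linalg.norm(P@(X-c)) for P,c in L)
E
python3 - <<'E'
from station import imaging
from h import *
np.set_printoptions(precision=4,suppress=True)
t=imaging.grab_frame("top");s=imaging.grab_frame("scene")
def blobs(f,x0,y0,x1,y1,lo,hi,lab):
    im=f["img"][y0:y1,x0:x1]; m=cv2.inRange(cv2.cvtColor(im,cv2.COLOR_BGR2HSV),lo,hi)
    n,l,st,c=cv2.connectedComponentsWithStats(m)
    for i in range(1,n):
        if st[i,4]>=8: print(lab,st[i,4],c[i]+[x0,y0],st[i,:4]+[x0,y0,0,0])
    return m
# T bar, dark gray
for f,b in((t,(150,235,180,265)),(s,(200,132,225,160))):
    g=f["img"][b[1]:b[3],b[0]:b[2]]; print(cv2.cvtColor(g,cv2.COLOR_BGR2GRAY)[::1,::1][4:28,2:26])
blobs(t,300,230,350,265,(0,0,0),(180,255,120),"boss dark")
blobs(t,314,246,332,263,(0,0,150),(180,255,255),"hole bright")
blobs(s,240,225,280,265,(0,0,0),(180,255,120),"s boss dark")
blobs(s,256,240,270,256,(0,0,150),(180,255,255),"s hole bright")
blobs(t,285,180,360,270,(0,0,190),(180,30,255),"plate")
blobs(t,310,155,350,190,(0,0,0),(180,255,70),"foot")
# block
m=cv2.inRange(cv2.cvtColor(t["img"],cv2.COLOR_BGR2HSV)[195:275,140:210],(12,90,190),(30,255,255))
m=cv2.morphologyEx(m,cv2.MORPH_OPEN,np.ones((5,5)));m=max(cv2.findContours(m,0,1)[0],key=cv2.contourArea)
print("block",cv2.boxPoints(cv2.minAreaRect(m))+[140,195])
pts=[(301,240),]
for n,p in dict(hole=(322.5,254.5)).items(): print(n,plane(t,p,.046))
print("bar",plane(t,(162.4,250.2),.09),plane(t,(162.4,241.5),.09),plane(t,(162.4,259),.09))
for n,p in dict(BL=(371,264.4),).items(): pass
for n,p in dict(sl=(375.75-60,0)).items(): pass
c=lambda x,y:(285+(x-310)/4-.375,150+y/4-.375)
for n,p,z in(("dowL",c(363,438),.026),("dowR",c(553,443),.026),("BL",c(343,457),.026),("BR",c(570,462),.026),("hingeL",c(368,172),.05),("hingeR",c(560,175),.05)): print(n,plane(t,p,z))
E
```

```text
[[188 186 188 188 188 191 204 216 222 221 217 214 211 176 150 136 104  82
  119 198 214 213 214 214]
 [189 187 187 187 188 195 208 210 188 172 163 156 165 122  91  88  83  77
  118 199 215 213 213 214]
 [190 189 186 187 191 202 209 174 121 101  98  88  86  71  78  84  84  79
  120 199 216 214 214 214]
 [188 187 188 187 193 207 212 152  89  79  82  67  44  51  80  88  85  83
  120 199 216 215 214 214]
 [179 178 179 181 192 212 217 153  86  80  84  70  41  45  78  87  87  83
  121 200 216 215 214 214]
 [172 172 174 179 198 218 221 154  87  83  86  72  40  36  64  72  80  80
  121 202 216 215 214 213]
 [181 182 185 192 207 222 223 157  89  83  86  72  44  26  40  46  55  66
  118 203 217 216 214 214]
 [179 181 185 199 214 226 224 162  93  84  86  75  42  26  30  33  33  40
   99 192 217 216 214 214]
 [169 173 185 203 218 229 224 161  94  84  87  75  45  27  32  31  31  37
   67 145 207 216 214 216]
 [147 167 190 209 222 229 221 159  92  83  88  75  46  31  39  38  40  64
   69 114 200 216 215 218]
 [171 183 199 214 225 229 218 156  94  84  88  77  48  37  48  45  46  71
   76 108 199 21
[... 3916 characters left out ...]
]
s boss dark 229 [262.5808 249.8035] [254 240  19  20]
s hole bright 10 [257.8 240.5] [256 240   6   3]
s hole bright 15 [268.1333 242.    ] [266 240   4   7]
s hole bright 10 [261.  249.3] [259 248   5   3]
plate 2379 [321.4767 230.1055] [293 188  58  78]
plate 16 [321.8125 253.625 ] [320 252   5   4]
foot 233 [325.3777 185.0515] [312 181  28   9]
block [[140. 195.]
 [209. 195.]
 [209. 274.]
 [140. 274.]]
hole [ 0.4833 -0.1146  0.046 ]
bar [0.4877 0.2631 0.09  ] [0.5081 0.2639 0.09  ] [0.4672 0.2622 0.09  ]
dowL [ 0.4718 -0.0557  0.026 ]
dowR [ 0.4702 -0.172   0.026 ]
BL [ 0.46   -0.0436  0.026 ]
BR [ 0.4588 -0.1823  0.026 ]
hingeL [ 0.6333 -0.0571  0.05  ]
hingeR [ 0.6325 -0.1741  0.05  ]
```

Run:
```python
import cv2,numpy as np
s=cv2.imread("pics/scene0.png")
o=np.zeros((600,800,3),np.uint8)
o[:,:600]=cv2.resize(s[172:272,245:345],None,fx=6,fy=6,interpolation=cv2.INTER_CUBIC)
o[:240,600:]=cv2.resize(s[132:162,202:227],None,fx=8,fy=8,interpolation=cv2.INTER_CUBIC)
cv2.imwrite("pics/c2.png",o)
```

```text
(no output)
```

View pics/c2.png

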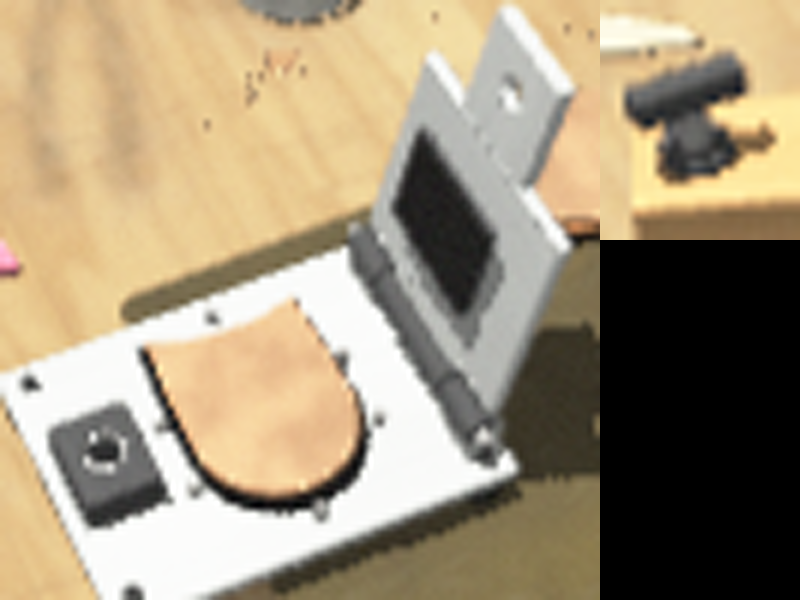

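Run:
```python
from station import imaging
from h import *
np.set_printoptions(precision=4,suppress=True)
t=imaging.grab_frame("top");s=imaging.grab_frame("scene")
print("hole tri",tri(t,(322.0,253.9),s,(262.1,246.9)),plane(t,(322,253.9),.046),plane(s,(262.1,246.9),.046))
print("lidhole",tri(t,(328.4,167.9),s,(329.75,187.1)))
c=lambda x,y:(285+(x-310)/4-.375,150+y/4-.375)
k=lambda x,y:(245+x/6-.42,172+y/6-.42)
print("edgeL inner",tri(t,c(440,42),s,k(507,8)),"edgeR",tri(t,c(538,44),s,k(574,92)))
print("bar top",plane(t,(161.3,249.8),.09),"ends",plane(t,(160.8,240.7),.09),plane(t,(161.5,259),.09))
print("collar right edge",plane(t,(170.7,250),.056))
q=lambda x,y:(202+(x-600)/8-.44,132+y/8-.44)
print("bar scene top plane: L",plane(s,q(628,95),.09),"R",plane(s,q(742,58),.09),"front L",plane(s,q(638,112),.09),plane(s,q(745,72),.09))
```

```text
hole tri (array([ 0.4848, -0.1138,  0.04  ]), np.float64(8.449309971727536e-05)) [ 0.4847 -0.1134  0.046 ] [ 0.4834 -0.1174  0.046 ]
lidhole (array([ 0.6667, -0.1168,  0.1881]), np.float64(0.00030234345316115617))
edgeL inner (array([ 0.6784, -0.0909,  0.2077]), np.float64(0.0005687129415314754)) edgeR (array([ 0.6779, -0.1428,  0.2106]), np.float64(0.0002461294083520008))
bar top [0.4886 0.2657 0.09  ] ends [0.5099 0.2677 0.09  ] [0.4672 0.2643 0.09  ]
collar right edge [0.4895 0.2518 0.056 ]
bar scene top plane: L [0.466  0.2607 0.09  ] R [0.511  0.2615 0.09  ] front L [0.4664 0.2505 0.09  ] [0.5094 0.2538 0.09  ]
```

Run:
```python
from station import env, imaging
from h import *
np.set_printoptions(precision=3,suppress=True)
print(env.read_ee_rot())
D=[np.pi,0,0]
q=env.ik([.725,-.115,.30],D); print(q)
if q is None or abs(q[5])>2.4: D=[np.pi,0,np.pi]; print(env.ik([.725,-.115,.30],D))
env.move_gripper(0.0)
env.movep([.735,-.115,.30],D)
env.movel([.735,-.115,.205])
H=.634;hx=.012
print(env.movel([.690,-.115,.205],max_speed=.1,contact_N=6),env.read_tcp_pos(),env.read_contact_force())
for th in(1.571,1.4,1.25,1.1,.98,.9):
    r=.145
    x=H-r*np.cos(th)+.008*np.sin(th)+hx; z=.046+r*np.sin(th)+.008*np.cos(th)+.017
    c=env.movel([x,-.115,z],max_speed=.08,contact_N=15)
    print(th,c,env.read_tcp_pos(),env.read_contact_force())
    if c: break
p=env.read_tcp_pos()
if not c: env.movel([p[0],p[1],.30])
f=imaging.grab_frame("scene");cv2.imwrite("pics/s1.png",f["img"])
f=imaging.grab_frame("top");cv2.imwrite("pics/t1.png",f["img"])
o=np.hstack([cv2.resize(cv2.imread("pics/s1.png")[130:290,200:360],None,fx=2.5,fy=2.5),cv2.resize(f["img"][140:300,250:410],None,fx=2.5,fy=2.5)]);cv2.imwrite("pics/c3.png",o)
print(env.read_clock())
```

```text
[-3.141 -0.     2.82 ]
[-0.173  0.567  1.035 -0.     1.54   1.398]
False [ 0.691 -0.115  0.206] [0.152 0.184 0.535]
1.571 False [ 0.654 -0.115  0.208] [ 0.479  0.186 -0.113]
1.4 False [ 0.629 -0.115  0.207] [-0.249 -0.663  0.335]
1.25 False [ 0.608 -0.115  0.203] [1.191 0.185 0.293]
1.1 False [ 0.588 -0.115  0.196] [ 0.715  0.146 -0.181]
0.98 False [ 0.572 -0.115  0.188] [-0.468 -0.115 -0.454]
0.9 False [ 0.562 -0.115  0.182] [ 0.14   0.334 -0.121]
9.0833
```

View pics/c3.png

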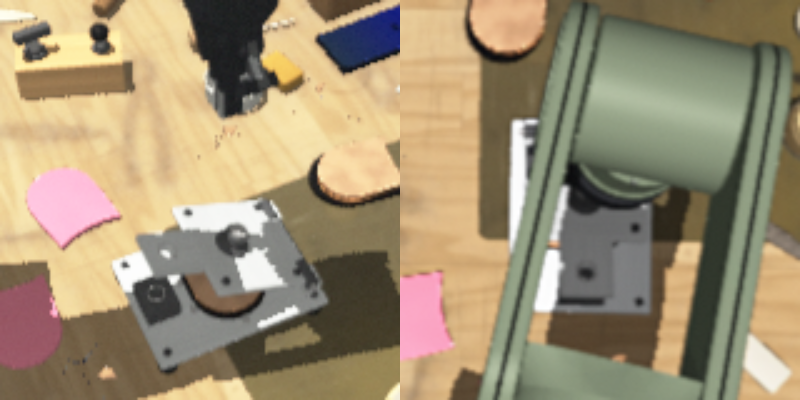

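The lid is sinking onto the heel by itself. Next I grasp the T-bar at about (0.4887, 0.264).

Run:
```python
from station import env, imaging
from h import *
np.set_printoptions(precision=4,suppress=True)
D=[np.pi,0,.06]
env.movep([.4887,.264,.22],D); env.move_gripper(.05)
print(env.movel([.4887,.264,.080],max_speed=.12,contact_N=5),env.read_tcp_pos())
env.move_gripper(0,80)
print("open",env.read_opening(),env.read_finger_force(),env.read_contact_force())
f=imaging.grab_frame("top");cv2.imwrite("pics/t2.png",f["img"])
g=imaging.grab_frame("scene")
cv2.imwrite("pics/c4.png",np.hstack([cv2.resize(f["img"][140:280,270:390],None,fx=4,fy=4,interpolation=2),cv2.resize(g["img"][110:190,190:260],(320,560)[::1],interpolation=2)[:560]]) )
print(env.read_clock())
```

```text
False [0.4892 0.2642 0.0807]
open 0.011650713963319204 78.0394971370697 [-0.9595 -1.1218  3.6971]
12.925
```

View pics/c4.png

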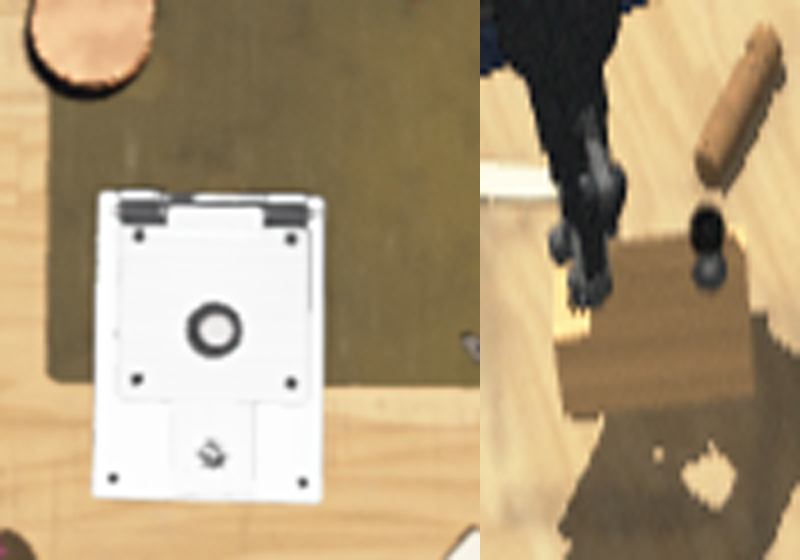

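The lid is down on the heel, with its hole at top px about (322.4, 252.8). The pin is gripped (opening 11.7 mm). Now lift and carry it above the hole.

Run:
```python
from station import env, imaging
from h import *
np.set_printoptions(precision=4,suppress=True)
t=imaging.grab_frame("top")
print("lidhole",plane(t,(322.3,252.8),.066), "turret",plane(t,(323.1,222.1),.09))
env.movel([.4887,.264,.21],max_speed=.12)
print("open",env.read_opening(),env.read_contact_force())
x,y=.4847,-.1135
env.movep([x,y,.21],[np.pi,0,-.01])
env.movel([x,y,.150],max_speed=.12)   # tip at ~.076
env.sleep(.3)
print(env.read_tcp_pos(),env.read_ee_rot(),env.read_contact_force(),env.read_clock())
s=imaging.grab_frame("scene");t=imaging.grab_frame("top")
cv2.imwrite("pics/s3.png",s["img"]);cv2.imwrite("pics/t3.png",t["img"])
cv2.imwrite("pics/c5.png",np.hstack([cv2.resize(s["img"][190:270,235:295],(450,600),interpolation=2),cv2.resize(t["img"][180:280,290:348],(348,600),interpolation=2)]))
```

```text
lidhole [ 0.4868 -0.1127  0.066 ] turret [ 0.5577 -0.1127  0.09  ]
open 0.011744684280715009 [-0.2824  0.5569 -0.8423]
[ 0.485  -0.1136  0.1506] [ 3.1413 -0.0013 -0.0101] [-0.1193 -0.0539 -0.9937] 16.5667
```

View pics/c5.png

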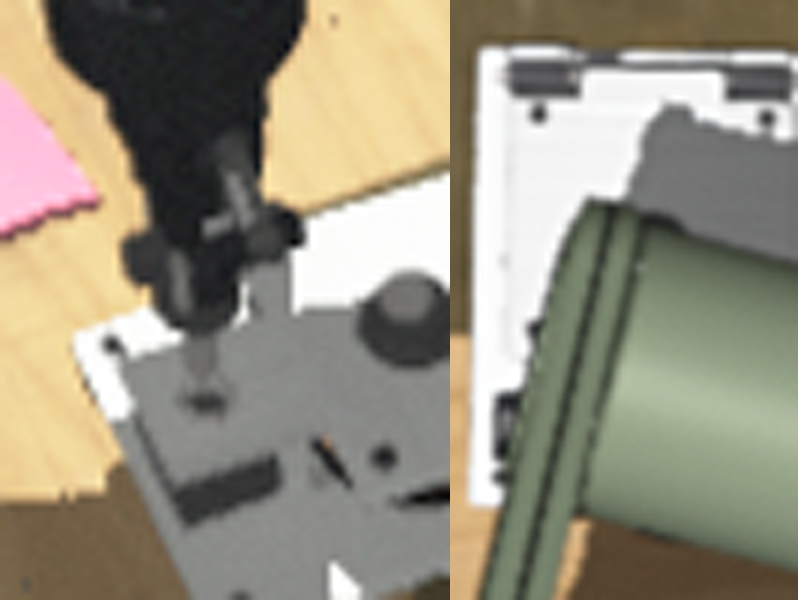

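Run:
```python
from station import env
import numpy as np
np.set_printoptions(precision=4,suppress=True)
x,y=.4857,-.1137
for z in(.128,.112,.100):
    c=env.movel([x,y,z],max_speed=.03,contact_N=5)
    print(z,c,env.read_tcp_pos(),env.read_contact_force(),env.read_ft_torque(),env.read_opening())
    if c: break
print(env.read_clock())
```

```text
0.128 False [ 0.4857 -0.1137  0.128 ] [-0.3967  0.5917 -2.1039] [-0.0608 -0.0386  0.0192] 0.011154068444441152
0.112 False [ 0.4851 -0.1139  0.1115] [-1.7794 -3.1195 -3.489 ] [-0.7795  0.3057  0.0131] 0.011606608791335304
0.1 True [ 0.4847 -0.1142  0.1101] [ 0.1903 -0.1076  0.1583] [-0.2452 -0.008  -0.0332] 0.011607900195380622
18.4417
```

The pin is in the hole with a slight side load towards -x and -y, so I shift the target that way and keep going down.

```bash
cat > down.py <<'E'
from station import env
import numpy as np,sys
np.set_printoptions(precision=4,suppress=True)
x,y=float(sys.argv[1]),float(sys.argv[2])
for z in map(float,sys.argv[3:]):
    c=env.movel([x,y,z],max_speed=.03,contact_N=15); F=env.read_contact_force()
    print(z,c,[x,y],env.read_tcp_pos(),F,env.read_ft_torque(),env.read_opening())
    if c: break
    x+=np.clip(F[0]*2e-4,-6e-4,6e-4); y+=np.clip(F[1]*2e-4,-6e-4,6e-4)
print(env.read_clock())
E
python3 down.py .4847 -.1145 .110 .107 .104 .101 .099
```

```text
0.11 False [0.4847, -0.1145] [ 0.4849 -0.1143  0.11  ] [-0.5771 -0.8622 -0.7236] [-0.1306  0.0534 -0.0683] 0.011882468724073978
0.107 False [np.float64(0.48458458824366796), np.float64(-0.1146724491807016)] [ 0.4845 -0.1145  0.1067] [-0.4618 -0.0667 -0.8692] [-0.0712 -0.0559  0.0457] 0.011725119622159478
0.104 False [np.float64(0.48449222671109), np.float64(-0.11468578979765183)] [ 0.4844 -0.1146  0.1037] [-0.0443 -0.1605 -0.4252] [ 0.0428 -0.0239  0.046 ] 0.011886845093862206
0.101 False [np.float64(0.4844833631611269), np.float64(-0.11471788292184014)] [ 0.4843 -0.1147  0.1008] [0.2138 0.1962 0.0683] [0.0327 0.0039 0.0515] 0.011921387303261846
0.099 False [np.float64(0.4845261255455103), np.float64(-0.11467863617124566)] [ 0.4844 -0.1146  0.0989] [ 1.1004 -0.3301 -1.4278] [-0.0154  0.0468 -0.0041] 0.0116828702395194
19.6917
```

```bash
python3 down.py .4845 -.1147 .096 .093 .090 .088 .086 .085 .084
```

```text
0.096 False [0.4845, -0.1147] [ 0.4846 -0.1147  0.0959] [-0.2728 -0.2462 -0.2682] [-0.031  -0.0811 -0.0097] 0.011758563054749012
0.093 False [np.float64(0.484445439911888), np.float64(-0.11474924525108735)] [ 0.4845 -0.1148  0.093 ] [-0.4393  0.4278  1.151 ] [ 0.0088 -0.0089 -0.0169] 0.011882642212194962
0.09 False [np.float64(0.4843575741962551), np.float64(-0.11466368290045174)] [ 0.4843 -0.1148  0.09  ] [-1.6256 -0.3423  1.9897] [-0.1754  0.184  -0.0378] 0.011531845101231864
0.088 False [np.float64(0.4840324552322888), np.float64(-0.11473214925074525)] [ 0.4841 -0.1148  0.0882] [0.1768 0.2075 4.6992] [-0.0669  0.1677  0.0163] 0.011907922717325603
0.086 False [np.float64(0.4840678178265606), np.float64(-0.11469064885593787)] [ 0.4841 -0.1148  0.0864] [-2.411  -1.174   6.8003] [-0.0964  0.3463  0.0188] 0.011860069089465252
0.085 False [np.float64(0.4835856219785622), np.float64(-0.11492545665507267)] [ 0.484  -0.1149  0.0857] [-0.9199 -0.2206  7.4894] [0.0458 0.2304 0.0043] 0.011438025170586416
0.084 False [np.float64(0.4834016519753079), np.float64(-0.11496958380159221)] [ 0.484  -0.1149  0.0849] [-1.1065  0.4407 10.2948] [0.1636 0.264  0.0231] 0.011475987243450232
21.4417
```

Run:
```python
from station import env, imaging
from h import *
np.set_printoptions(precision=4,suppress=True)
z=.0835
while z>.078:
    env.movel([.4838,-.1148,z],max_speed=.02); F=env.read_contact_force()
    print(round(z,4),env.read_tcp_pos(),F)
    if F[2]>20: break
    z-=.0007
env.sleep(.5); print(env.read_tcp_pos(),env.read_contact_force(),env.read_ee_rot(),env.read_opening(),env.read_clock())
s=imaging.grab_frame("scene")
cv2.imwrite("pics/c6.png",cv2.resize(s["img"][170:290,225:375],(750,600),interpolation=2))
```

```text
0.0835 [ 0.484  -0.1149  0.0845] [-3.4137  0.0614 10.5708]
0.0828 [ 0.4841 -0.115   0.0844] [-4.0795 -0.4335 15.4788]
0.0821 [ 0.484  -0.115   0.0844] [-6.3869 -0.1952 20.3063]
[ 0.4841 -0.115   0.0843] [-5.5184  0.0209 20.3689] [ 3.1397  0.003  -0.0088] 0.011757878663091616 22.6917
```

View pics/c6.png

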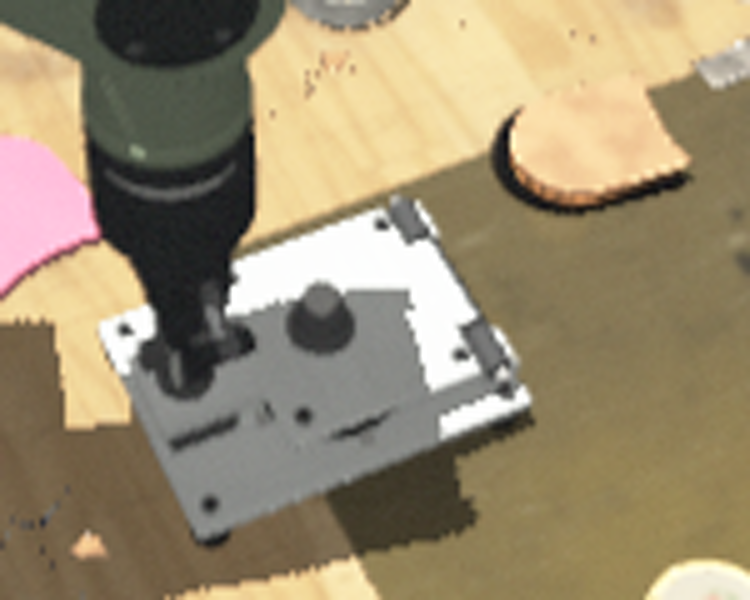

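The picture shows the collar down on the tongue at about (185,385) and the lid level. The force rose steeply from 10 to 20 N while z stayed at 84.4 mm, so the lid is on its hard stop.

```bash
python3 -c "
from station import env
print(env.hand_in())"
```

```text
the job is handed in; nothing more can be done
None
```

The job is handed in: the lid is shut on its hard stop, the T-handled pin is right down with its collar on the lid, and the arm is still gripping it and pressing at about 20 N (about 23 s of the 58 s used).

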